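Assemble the membrane-filter holder for the autoclave

ROBOT

A 6-joint arm with a two-finger parallel gripper is mounted at the origin on the work surface. World frame = base frame: x ahead of the robot, y to its left, z up, the work surface at z = 0. Lengths are in m, angles in rad, forces in N, time in s.
With the tool pointing down it reaches from about 0.325 to 0.9 m from the base axis. Payload 6.1 kg.
Tool frame: the origin (TCP) lies midway between the tips of the shut fingers; the grasp point (between the pads) lies 19 mm behind it; z points along the fingers, y is the direction in which the jaws open and shut (so a half turn about z gives the same grasp; the last joint's range is limited). The gripper opens to 85 mm and grips with 20 to 120 N. Pads are 22 mm wide; open, the fingers measure 114 mm over their backs; the gripper's body (76 mm by 85 mm) begins 54 mm behind the grasp point. The pads swing forward as they close: fully open they stand 13 mm farther back than shut.
Start: joints at [-1.271, 0.22, 1.526, -0, 1.395, -0.126], TCP at [0.258, -0.569, 0.231] pointing down, gripper open.
Joint ranges: [-2.98, 2.98], [-0.91, 2.08], [0.09, 2.57], [-1.24, 4.39], [0.2, 2.65], [-2.68, 2.68]. Speed limits (rad/s): [2.57, 2.57, 3.01, 3.14, 3.14, 3.14].

INTERFACE

Orientations are given as a 3x3 rotation matrix whose columns are the frame's x, y, z axes.
In Python, from rig import env, imaging gives the robot as it stands. The module is installed in compiled form; this text tells all that it offers.
- The arm moves only by the tool send_rows, never from a script. Its argument "commands" is a list of rows, each a list of 5 numbers: the shift along the tool's x, y, z each as a share of 0.025 m, from -1 to 1, then the turn about the tool's z as a share of 4 degrees, from -1 to 1, then the opening, from -1 (shut) to 1 (fully open). A call has exactly 10 rows; each row shifts and turns the commanded pose from where the row before left it, along the tool's axes as they then stand; what a row does not reach is not made up. A row lasts 1/10 s, in which the tool goes at most 50 mm and 8.59 degrees, less where a joint would pass 70% of its speed; a pose out of reach is approached as far as the arm can. A call with a number of a shift or a turn outside -1 to 1 is refused whole. A call with a gripper value outside its range is refused whole. The fingers move at their own pace and stop on an object; "squeeze" is the grip in N (left out, the last holds). Time passes only in rows, so rows that do not move let the fingers close, or fill a call up. It gives the time, the measured TCP pose, the force and the opening at its end, in the units of the state.
- env.observe(): the state, without advancing time (a new reading comes with each control period).
- imaging.capture(name): name is "scene" or "top"; returns the picture (384x512x3 uint8, red, green, blue); there is no depth.
- imaging.camera_model(name): a dict with "K" (3x3 intrinsics, pixels), "k1" (the pictures are not rectified: a ray, as slopes to the right and down, at radius r is drawn at 1 + k1 r^2 times it, then the intrinsics apply), "rvec" (rotation vector, rad) and "tvec" (3), from world to camera coordinates, as OpenCV has them. Camera axes: x right, y down, z forward; pixel columns grow to the right and rows downward; lengths in m; the calibration is good to about 2 mm. A picture is of the moment at which its call begins. camera_model takes no time and is no camera call.
- env.close_job(): hands the job in, once; it reports no verdict.
The state is a dict: "t": time; "q": joint angles; "qvel": joint speeds; "joint_efforts": joint torques, N m; "ee_pos": TCP position; "eef_rot": TCP orientation; "contact_force": force on the tool from outside, world axes, zero at the start; "moment": the same for the moment, N m; "width": opening from 0.0 (shut) to 1.0 (fully open).
Only numpy, scipy, OpenCV 4.12 (cv2) and the standard library are available. Lean on these libraries where they do the work, as an engineer would, in place of code of your own. Each camera call takes 0.05 s, during which the arm holds its last target. There are 200 camera calls.

TASK

Put the membrane-filter holder together for the autoclave. First take the grey dust cap off the filter base and stand it upright in the white dish. Then build the holder up on the base, one piece at a time from the bottom: the support screen, the black neck, the funnel, and last the lid in the funnel's mouth, each upright and fully home on the piece below; leave the bottle, the jar and the tape roll where they are.

Things in the scene. Friction and masses are not known exactly. Their poses are not given: they have to be found in the camera images.
- base: Filter base, steel, fixed: round foot 84 mm across, 8 mm high; stem; head 60 mm across, its flat top 40 mm up; on it a tapered nose (37 mm wide at its root, 26 mm at its tip, 12 mm high), its top at 52 mm; a brass outlet reaches 44 mm from the axis to its own +x, 19 mm up. At the start the dust cap covers the nose. Origin: centre of the underside, z up.
- dish: Shallow round white dish, fixed: 100 mm across, 94 mm inside, rim 15 mm high, floor 4 mm thick. Origin: centre of its underside, z up.
- cap: Dust cap, grey plastic, 50 g: round body 50 mm across and 20 mm high with a round socket 43 mm wide and 14 mm deep in its underside, on top a round knob 18 mm across and 24 mm high (top at 44 mm). It starts loose on the base over the nose, origin 40 mm above the base's. Origin: centre of its underside, z up.
- screen: Support screen, steel, about 120 g: low round disc 60 mm across and 20 mm high, a round socket 43 mm wide and 14 mm deep in its underside, on its top a tapered nose (37 mm wide at its root, 26 mm at its tip, 12 mm high) with a perforated end (32 mm over all). Home on the base its origin is 40 mm above the base's origin. It starts upright on the bench. Origin: centre of its underside, z up.
- neck: Neck, black rubber-like, about 90 g: round body 52 mm across and 28 mm high, a round socket 43 mm wide and 14 mm deep in its underside, on its top a tapered nose (37 mm wide at its root, 26 mm at its tip, 12 mm high) (40 mm over all). Home on the screen its origin is 20 mm above the screen's origin. It starts upright on the bench. Origin: centre of its underside, z up.
- funnel: Funnel, a straight steel cup open at the top, about 160 g: 56 mm across outside, 75 mm high, mouth 50 mm across, a round socket 43 mm wide and 14 mm deep in its underside, inner floor at 19 mm. Home on the neck its origin is 28 mm above the neck's origin. It starts upright on the bench. Origin: centre of its underside, z up.
- lid: Lid, steel with a black knob, about 80 g: below a plug 42 mm across and 10 mm high (lower edge bevelled), then a plate 62 mm across from 10 to 14 mm, then a round knob 20 mm across from 14 to 38 mm. Home in the funnel the plate lies on the rim and the lid's origin is 65 mm above the funnel's origin. It starts upright on the bench on its plug. Origin: centre of the plug's underside, z up.
- bottle: Bystander: glass bottle with an orange cap, 66 mm across, 130 mm high, standing at the left. Origin: centre of its underside.
- jar: Bystander: small amber jar with a white cap, 36 mm across, 45 mm high, standing among the parts. Origin: centre of its underside.
- tape: Bystander: roll of green tape lying flat among the parts, 44 mm across, 18 mm high. Origin: centre of its underside.
Not all that is in view belongs to the job. What is shaped like the dish but orange, pink or turquoise is not meant.

How it is judged:
By the outcome, as a careful person would: the job done as asked, in the order asked, and still so for the second after the job is handed in, with the robot touching nothing.
It also fails if it takes over 141 s, if anything falls off the work surface, if the arm or the gripper's body presses on something with over 40 N, if the wrist force passes 120 N, or if a joint passes its speed limit or range.

## Working session

There is one attempt and no reset: what is moved stays moved. The work goes in short steps, Python scripts to look and compute and a tool call to move; the robot and the scene stay as the last step left them, time stands still between calls to the robot, and variables do not carry over. Pictures are saved under pics/ and viewed, about 12 in all and at most 16, crops included, and the job is handed in when it is done.

Besides the shell and the picture viewer there is one more tool, called after "Call:" as name([rows], argument=value, ...), one row to a line, values as JSON. send_rows: Moves the arm, as the interface text tells. Its arguments: {"type":"object","properties":{"commands":{"type":"array"},"squeeze":{"type":"number"}},"required":["commands"]}

```bash
mkdir -p pics
python3 - <<'E'
from rig import env, imaging
import cv2,numpy as np
for n in("scene","top"):
    im=imaging.capture(n); cv2.imwrite(f"pics/{n}0.png",im[...,::-1]); 
    m=imaging.camera_model(n); R=cv2.Rodrigues(np.array(m["rvec"],float))[0]
    print(n,m, "pos",-R.T@np.array(m["tvec"]).ravel())
s=env.observe(); print(s)
E
```

```text
scene {'K': array([[465.44389261,   0.        , 253.5678056 ],
       [  0.        , 465.44389261, 193.229139  ],
       [  0.        ,   0.        ,   1.        ]]), 'k1': -0.15350168757680444, 'rvec': array([ 2.11844345,  0.72910495, -0.32995172]), 'tvec': array([-0.44146196, -0.15565529,  1.63731787])} pos [ 1.18166269 -0.85732882  0.87669129]
top {'K': array([[369.2576067 ,   0.        , 249.89449758],
       [  0.        , 369.2576067 , 191.71616514],
       [  0.        ,   0.        ,   1.        ]]), 'k1': -0.011870689107785302, 'rvec': array([ 2.13291994, -2.16088169,  0.08430909]), 'tvec': array([0.03876291, 0.55526541, 1.12323828])} pos [ 0.42534259 -0.00733328  1.17920158]
{'t': 0.1, 'q': array([-1.27108758e+00,  2.21164657e-01,  1.52747559e+00, -2.15935241e-05,
        1.39472697e+00, -1.26103024e-01]), 'qvel': array([-8.70084017e-04, -7.08765493e-04, -8.93232099e-06,  2.40215989e-04,
        2.10047436e-05,  1.21005622e-03]), 'joint_efforts': array([ 1.57028877e-03, -4.98243856e+01, -3.90544868e+01, -2.08651654e-04,
        5.71074081e-03,  7.09055342e-06]), 'ee_pos': array([ 0.25798884, -0.5686707 ,  0.23030905]), 'eef_rot': array([[ 9.10702208e-01,  4.13063182e-01, -5.44235774e-04],
       [ 4.13063491e-01, -9.10700664e-01,  1.68917538e-03],
       [ 2.02100275e-04, -1.76313967e-03, -9.99998425e-01]]), 'contact_force': array([ 0.44476502, -0.18236413,  1.4174507 ]), 'moment': array([-0.00352594,  0.0007802 , -0.02358791]), 'width': 0.9991730081389392}
```

View pics/scene0.png

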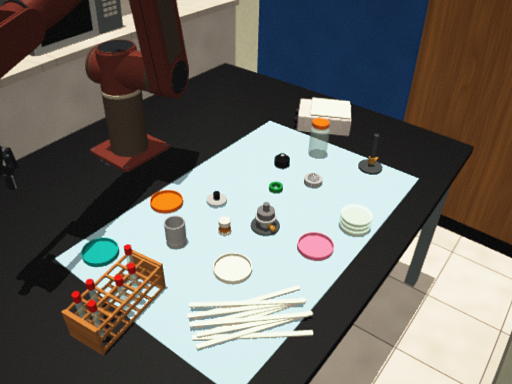

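View pics/top0.png

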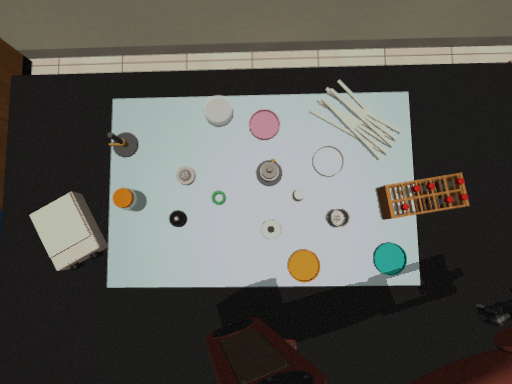

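```bash
cat > h.py <<'E'
from rig import env, imaging
import cv2,numpy as np
M={n:imaging.camera_model(n) for n in("scene","top")}
def ray(n,uv):
    m=M[n];R=cv2.Rodrigues(np.array(m["rvec"],float))[0];t=np.array(m["tvec"],float).ravel()
    d=(np.array(uv,float)-m["K"][:2,2])/m["K"][0,0]; x=d.copy()
    for _ in range(20): x=d/(1+m["k1"]*(x@x))
    v=R.T@np.r_[x,1]; return -R.T@t, v/np.linalg.norm(v)
def onz(n,uv,z):
    c,v=ray(n,uv); return c+v*(z-c[2])/v[2]
def tri(a,b):
    c1,v1=ray("scene",a);c2,v2=ray("top",b)
    k=np.linalg.lstsq(np.c_[v1,-v2],c2-c1,rcond=None)[0]
    p,q=c1+k[0]*v1,c2+k[1]*v2; return (p+q)/2,np.linalg.norm(p-q)
def proj(n,p):
    m=M[n];R=cv2.Rodrigues(np.array(m["rvec"],float))[0]
    c=R@np.array(p,float)+np.array(m["tvec"],float).ravel();x=c[:2]/c[2]
    return x*(1+m["k1"]*(x@x))*m["K"][0,0]+m["K"][:2,2]
def tiles(im,cs,name,h=22,s=5,cols=3):
    T=[]
    for u,v in cs:
        c=im[v-h:v+h,u-h:u+h,::-1]; c=cv2.resize(c,None,fx=s,fy=s,interpolation=cv2.INTER_CUBIC)
        for k in range(-h,h):
            if (u+k)%5==0: x=int((k+h+.5)*s); cv2.line(c,(x,0),(x,8 if (u+k)%10==0 else 4),(0,0,255),1)
            if (v+k)%5==0: x=int((k+h+.5)*s); cv2.line(c,(0,x),(8 if (v+k)%10==0 else 4,x),(0,0,255),1)
        cv2.putText(c,f"{u-h}..{u+h},{v-h}..{v+h}",(12,2*h*s-4),0,.4,(0,0,255),1)
        T.append(cv2.copyMakeBorder(c,1,1,1,1,0))
    cv2.imwrite(name,np.vstack([np.hstack(T[i:i+cols]) for i in range(0,len(T),cols)]))
E
python3 - <<'E'
from h import *
S=[(265,215),(233,268),(313,180),(282,160),(176,232),(217,198)]
T=[(269,173),(328,161),(186,176),(178,218),(337,218),(271,229)]
for n,C in(("scene",S),("top",T)):
    im=cv2.imread(f"pics/{n}0.png")[...,::-1]; tiles(im,C,f"pics/t_{n}.png")
# non-mat contours
    hsv=cv2.cvtColor(im[...,::-1].copy(),cv2.COLOR_BGR2HSV)
    mat=cv2.inRange(hsv,(80,15,90),(110,90,255))
    for u,v in C: 
        w=im[v-2:v+3,u-20:u+21:4]; 
    k,l,st,ce=cv2.connectedComponentsWithStats(255-mat)
    for i in range(1,k):
        if 60<st[i,4]<4000: print(n,st[i],ce[i].round(1))
E
```

```text
scene [309 149  17   9  79] [317.6 153.1]
scene [275 154  15  15 179] [281.6 160.8]
scene [304 173  19  15 231] [312.9 179.8]
scene [269 181  14  12 143] [275.5 186.7]
scene [206 191  21  15 225] [216.3 198.6]
scene [251 202  28  33 643] [265.1 220.4]
scene [339 204  34  33 871] [355.3 219.8]
scene [218 215  13  21 230] [224.1 225.2]
scene [164 216  23  33 608] [175.  231.6]
scene [297 231  38  30 911] [315.2 245.5]
scene [ 81 237  38  30 887] [ 99.7 251.6]
scene [ 213  252   39   33 1035] [232.1 267.6]
top [112 187  35  24 650] [128.5 199. ]
```

View pics/t_scene.png

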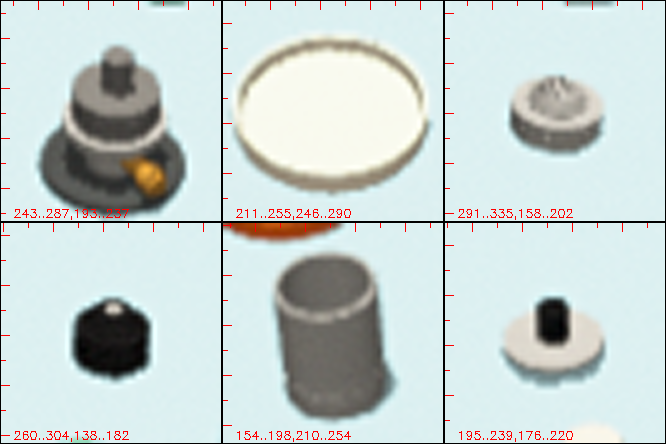

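View pics/t_top.png

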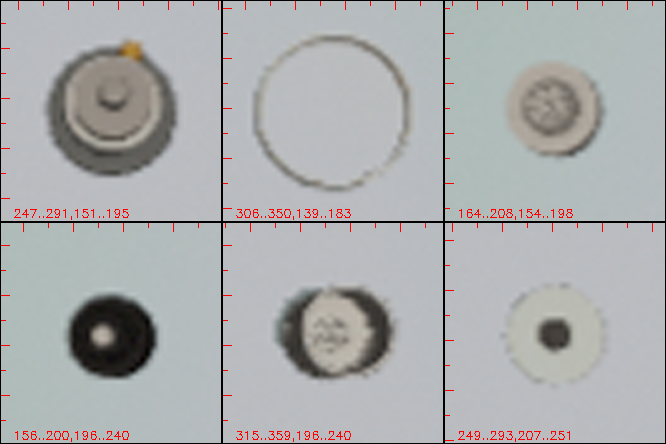

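The tiles show clean features: cap knob top at scene (265.9,202.5) / top (269.1,168.7), funnel mouth at (174.1,222.3) / (339.1,217.3), lid knob, screen face and neck tip likewise. I'll triangulate them next.

Run:
```python
from h import *
F=dict(cap=((265.9,202.5),(269.1,168.7),.084),funnel=((174.1,222.3),(339.1,217.3),.075),lid=((216.1,191.7),(270.3,228.5),.038),
 screen=((312.9,178.5),(184.8,174.7),.02),neck=((281.9,154.1),(175.5,217.7),.04),dish=((232.3,266.7),(327.3,160.8),.015))
for k,(a,b,z) in F.items():
    p,e=tri(a,b); print(k,p.round(4),"gap",round(e,4),"scene@z",onz("scene",a,z).round(4)[:2],"top@z",onz("top",b,z).round(4)[:2])
for k,a,b,z in(("jar",(224,219),(298,196),.045),("tape",(275.5,186),(219,198),.018),("bottle",(320,124),(123,198),.13)):
    print(k,tri(a,b)[0].round(3),onz("top",b,z).round(3))
print("rack",onz("top",(384,195),.06),onz("top",(120,145),.0), onz("top",(219,110),.03))
```

```text
cap [ 0.6178 -0.029   0.0859] gap 0.001 scene@z [ 0.616  -0.0273] top@z [ 0.6185 -0.0287]
funnel [ 0.4699 -0.2351  0.0721] gap 0.0022 scene@z [ 0.4715 -0.238 ] top@z [ 0.4705 -0.2337]
lid [ 0.4392 -0.0312  0.0392] gap 0.0032 scene@z [ 0.4369 -0.031 ] top@z [ 0.4404 -0.0301]
screen [0.6141 0.2391 0.0177] gap 0.0032 scene@z [0.6146 0.2348] top@z [0.615  0.2397]
neck [0.4757 0.2616 0.0431] gap 0.0031 scene@z [0.4721 0.2644] top@z [0.4771 0.2633]
dish [ 0.6532 -0.2171  0.01  ] gap 0.0021 scene@z [ 0.6555 -0.2215] top@z [ 0.653  -0.2155]
jar [ 0.539 -0.117  0.043] [ 0.539 -0.117  0.045]
tape [0.54  0.131 0.014] [0.539 0.13  0.018]
bottle [0.532 0.399 0.12 ] [0.532 0.396 0.13 ]
rack [ 0.53650143 -0.37386975  0.06      ] [0.72142358 0.46105023 0.        ] [0.82277504 0.12839853 0.03      ]
```

Call:
send_rows([
  [0,0,0,1,1],
  [0,0,0,1,1],
  [0,0,0,1,1],
  [0,0,0,1,1],
  [0,0,0,1,1],
  [0,0,0,1,1],
  [0,0,0,0.1,1],
  [1,-1,0,0,1],
  [1,-1,0,0,1],
  [1,-1,0,0,1],
], squeeze=40)

```text
t: 1.1
ee_pos: [0.3335, -0.4933, 0.2309]
eef_rot: [[1.0, 0.001, -0.0], [0.001, -1.0, 0.001], [-0.0, -0.001, -1.0]]
contact_force: [0.1, -0.2, 0.7]
width: 0.999
```

Call:
send_rows([
  [1,-1,0,0,1],
  [1,-1,0,0,1],
  [1,-1,0,0,1],
  [1,-1,0,0,1],
  [1,-1,0,0,1],
  [1,-1,0,0,1],
  [1,-1,0,0,1],
  [1,-1,0,0,1],
  [1,-1,0,0,1],
  [1,-1,0,0,1],
])

```text
t: 2.1
ee_pos: [0.5839, -0.2429, 0.231]
eef_rot: [[1.0, 0.002, -0.0], [0.002, -1.0, 0.0], [-0.0, -0.0, -1.0]]
contact_force: [-0.6, -0.5, -0.1]
width: 1.0
```

Call:
send_rows([
  [0.15,-0.953,0.4,0,1],
  [0.15,-0.953,0.4,0,1],
  [0.15,-0.953,0.4,0,1],
  [0.15,-0.953,0.4,0,1],
  [0.15,-0.953,0.4,0,1],
  [0.15,-0.953,0.4,0,1],
  [0.15,-0.953,0.4,0,1],
  [0.15,-0.953,0.4,0,1],
  [0.15,-0.953,0.4,0,1],
  [0,0,1,0,1],
])

```text
t: 3.1
ee_pos: [0.6188, -0.0271, 0.1179]
eef_rot: [[1.0, 0.005, 0.004], [0.005, -1.0, 0.0], [0.004, -0.0, -1.0]]
contact_force: [-0.1, -0.1, -0.4]
width: 1.001
```

Call:
send_rows([
  [0,0,0.7,0,1],
  [0,0,0.7,0,1],
  [0,0,0.7,0,1],
  [0,0,0,0,-1],
  [0,0,0,0,-1],
  [0,0,0,0,-1],
  [0,0,0,0,-1],
  [0,0,0,0,-1],
  [0,0,0,0,-1],
  [0,0,0,0,-1],
])

```text
t: 4.1
ee_pos: [0.6178, -0.0299, 0.0651]
eef_rot: [[1.0, 0.0, 0.002], [0.0, -1.0, -0.0], [0.002, 0.0, -1.0]]
contact_force: [-0.8, 0.4, 5.3]
width: 0.19
```

Call:
send_rows([
  [0,0,-0.5,0,-1],
  [0,0,-1,0,-1],
  [0,0,-1,0,-1],
  [0.2,1,0,0,-1],
  [0.2,1,0,0,-1],
  [0.2,1,0,0,-1],
  [0.2,1,0,0,-1],
  [0.2,1,0,0,-1],
  [0.2,1,0,0,-1],
  [0.2,1,0,0,-1],
])

```text
t: 5.1
ee_pos: [0.6518, -0.2057, 0.1267]
eef_rot: [[1.0, -0.0, -0.0], [-0.0, -1.0, 0.0], [-0.0, -0.0, -1.0]]
contact_force: [-0.4, 0.6, -0.9]
width: 0.195
```

Run:
```python
from h import *
a=imaging.capture("scene");b=imaging.capture("top")
cv2.imwrite("pics/s1.png",a[...,::-1]);cv2.imwrite("pics/top1.png",b[...,::-1])
s=cv2.resize(a[150:310,160:360,::-1],None,fx=2,fy=2,interpolation=2);t=cv2.resize(b[80:240,220:420,::-1],None,fx=2,fy=2,interpolation=2)
cv2.imwrite("pics/v1.png",np.hstack([s,t]))
```

```text
(no output)
```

View pics/v1.png

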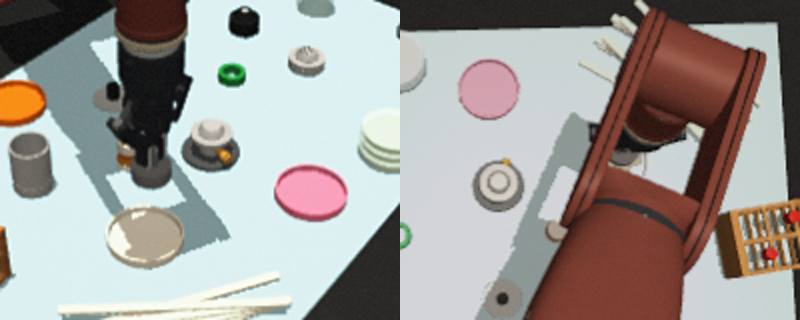

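The left panel shows the cap held upright beside the dish at about (150,170). The right panel shows the base nose uncovered at about (499,183). Next I'll lower the cap and refine the nose position.

Call:
send_rows([
  [0.07,0.47,0,0,-1],
  [0,0,0.8,0,-1],
  [0,0,0.8,0,-1],
  [0,0,0.8,0,-1],
  [0,0,0.8,0,-1],
  [0,0,0.4,0,-1],
  [0,0,0.2,0,-1],
  [0,0,0.08,0,-1],
  [0,0,0,0,-1],
  [0,0,0,0,-1],
])

```text
t: 6.2
ee_pos: [0.6545, -0.2169, 0.0306]
eef_rot: [[1.0, 0.0, 0.002], [0.0, -1.0, -0.001], [0.002, 0.001, -1.0]]
contact_force: [0.3, -0.4, 0.1]
width: 0.193
```

Run:
```python
from h import *
b=cv2.imread("pics/top1.png")
a=cv2.imread("pics/s1.png")
tiles(b[...,::-1],[(269,172)],"pics/n1.png"); tiles(a[...,::-1],[(265,217)],"pics/n2.png")
cv2.imwrite("pics/n.png",np.hstack([cv2.imread("pics/n1.png"),cv2.imread("pics/n2.png")]))
```

```text
(no output)
```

View pics/n.png

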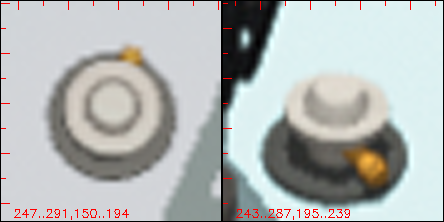

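Call:
send_rows([
  [0,0,0.04,0,-1],
  [0,0,0.03,0,-1],
  [0,0,0,0,1],
  [0,0,0,0,1],
  [0,0,0,0,1],
  [0,0,0,0,1],
  [0,0,0,0,1],
  [0,0,0,0,1],
  [0,0,-0.5,0,1],
  [0,0,-1,0,1],
])

```text
t: 7.2
ee_pos: [0.6518, -0.2157, 0.0633]
eef_rot: [[1.0, -0.0, -0.005], [-0.0, -1.0, 0.002], [-0.005, -0.002, -1.0]]
contact_force: [-0.3, -0.6, 0.4]
width: 1.0
```

Run:
```python
from h import *
print(onz("top",(268.9,170.4),.04),onz("top",(268.7,170.1),.052),onz("scene",(265.3,211.9),.052),onz("scene",(265.3,215.7),.04))
print(tri((265.3,211.9),(268.7,170.1)),tri((265.3,215.7),(268.9,170.4)))
```

```text
[ 0.62088562 -0.02884176  0.04      ] [ 0.61977505 -0.02801402  0.052     ] [ 0.61677801 -0.02903132  0.052     ] [ 0.61842799 -0.03048344  0.04      ]
(array([ 0.61845796, -0.02892663,  0.05300095]), np.float64(0.002929093589643552)) (array([ 0.61968027, -0.02976204,  0.0403848 ]), np.float64(0.0029172481227117486))
```

Call:
send_rows([
  [0,0,-1,0,1],
  [-0.087,-1,-1,0,1],
  [-0.087,-1,-1,0,1],
  [-0.087,-1,0,0,1],
  [-0.087,-1,0,0,1],
  [-0.087,-1,0,0,1],
  [-0.087,-1,0,0,1],
  [-0.087,-1,0,0,1],
  [-0.087,-1,0,0,1],
  [-0.087,-1,0,0,1],
])

```text
t: 8.2
ee_pos: [0.6343, 0.0094, 0.1413]
eef_rot: [[1.0, -0.0, 0.001], [-0.0, -1.0, -0.0], [0.001, 0.0, -1.0]]
contact_force: [0.5, -0.0, 0.4]
width: 1.0
```

Call:
send_rows([
  [-0.087,-1,0,0,1],
  [-0.087,-1,0,0,1],
  [-0.087,-1,0,0,1],
  [-0.087,-1,0,0,1],
  [-0.087,-1,0,0,1],
  [-0.087,-1,0,0,1],
  [-0.087,-1,0,0,1],
  [-0.087,-1,0,0,1],
  [-0.087,-1,0,0,1],
  [0,-0.24,0,0,1],
])

```text
t: 9.2
ee_pos: [0.6143, 0.2421, 0.1413]
eef_rot: [[1.0, 0.002, 0.001], [0.002, -1.0, 0.001], [0.001, -0.001, -1.0]]
contact_force: [-0.2, -0.7, 0.2]
width: 0.999
```

Run:
```python
from h import *
a=imaging.capture("scene");b=imaging.capture("top")
print(env.observe()["ee_pos"])
cv2.imwrite("pics/s2.png",a[...,::-1]);cv2.imwrite("pics/top2.png",b[...,::-1])
s=cv2.resize(a[100:260,220:420,::-1],None,fx=2,fy=2,interpolation=2);t=cv2.resize(a[230:310,190:290,::-1],None,fx=4,fy=4,interpolation=2)
cv2.imwrite("pics/v2.png",np.hstack([s,t]))
```

```text
[0.61459685 0.24032165 0.14086431]
```

View pics/v2.png

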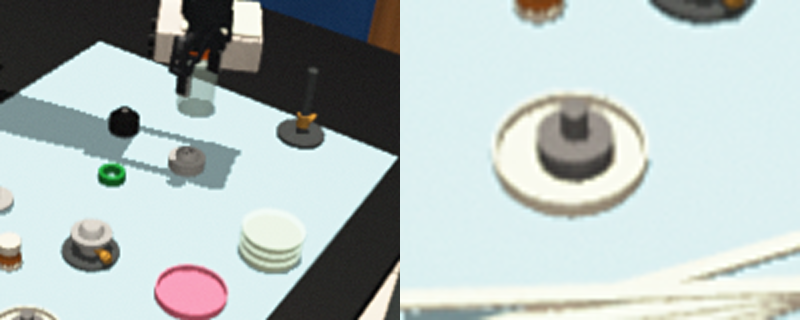

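The cap stands upright in the dish at about (572,135) in the right panel, and the gripper is above the screen. Now I'll descend and grip.

Call:
send_rows([
  [0,0,1,0,1],
  [0,0,1,0,1],
  [0,0,1,0,1],
  [0,0,1,0,1],
  [0,0,0.8,0,1],
  [0,0,0.5,0,1],
  [0,0,0.2,0,1],
  [0,0,0,0,-1],
  [0,0,0,0,-1],
  [0,0,0,0,-1],
])

```text
t: 10.3
ee_pos: [0.6159, 0.2397, 0.0043]
eef_rot: [[1.0, -0.0, 0.003], [-0.0, -1.0, 0.001], [0.003, -0.001, -1.0]]
contact_force: [0.8, 0.6, 2.5]
width: 0.683
```

Call:
send_rows([
  [0,0,0,0,-1],
  [0,0,0,0,-1],
  [0,0,-0.5,0,-1],
  [0,0,-1,0,-1],
  [0,0,-1,0,-1],
  [0,0,-1,0,-1],
  [0,0,0,0,-1],
  [0,1,0,0,-1],
  [0,1,0,0,-1],
  [0,1,0,0,-1],
])

```text
t: 11.3
ee_pos: [0.6132, 0.1639, 0.0884]
eef_rot: [[1.0, 0.001, -0.002], [0.001, -1.0, -0.0], [-0.002, 0.0, -1.0]]
contact_force: [-0.3, 0.6, -1.6]
width: 0.687
```

Call:
send_rows([
  [0.18,1,0,0,-1],
  [0,1,0,0,-1],
  [0,1,0,0,-1],
  [0,1,0,0,-1],
  [0,1,0,0,-1],
  [0,1,0,0,-1],
  [0,1,0,0,-1],
  [0,0.7,0,0,-1],
  [0,0,0,0,-1],
  [0,0,0,0,-1],
])

```text
t: 12.3
ee_pos: [0.6185, -0.0279, 0.0893]
eef_rot: [[1.0, -0.001, -0.001], [-0.001, -1.0, 0.001], [-0.001, -0.001, -1.0]]
contact_force: [0.0, 0.5, -1.6]
width: 0.68
```

Call:
send_rows([
  [0,0,0.5,0,-1],
  [0,0,0.4,0,-1],
  [0,0,0.3,0,-1],
  [0,0,0.2,0,-1],
  [0,0,0.15,0,-1],
  [0,0,0,0,-1],
  [0,0,0,0,-1],
  [0,0,0,0,-1],
  [0,0,0,0,-1],
  [0,0,0,0,-1],
])

```text
t: 13.3
ee_pos: [0.6193, -0.0281, 0.0517]
eef_rot: [[1.0, -0.0, 0.001], [-0.0, -1.0, -0.0], [0.001, 0.0, -1.0]]
contact_force: [-1.2, 0.0, -1.8]
width: 0.684
```

Call:
send_rows([
  [0,0,0.08,0,-1],
  [0,0,0.08,0,-1],
  [0,0,0.08,0,-1],
  [0,0,0.04,0,-1],
  [0,0,0,0,-1],
  [0,0,0,0,-1],
  [0,0,0,0,-1],
  [0,0,0,0,-1],
  [0,0,0,0,-1],
  [0,0,0,0,-1],
])

```text
t: 14.3
ee_pos: [0.619, -0.028, 0.0443]
eef_rot: [[1.0, -0.0, -0.0], [-0.0, -1.0, 0.0], [-0.0, -0.0, -1.0]]
contact_force: [-1.6, 0.6, 0.9]
width: 0.685
```

Call:
send_rows([
  [0,0,0.03,0,-1],
  [0,0,0.02,0,-1],
  [0,0,0,0,1],
  [0,0,0,0,1],
  [0,0,0,0,1],
  [0,0,0,0,1],
  [0,0,-0.5,0,1],
  [0,0,-1,0,1],
  [0,0,-1,0,1],
  [0,0,-1,0,1],
])

```text
t: 15.3
ee_pos: [0.6192, -0.0281, 0.1324]
eef_rot: [[1.0, -0.0, 0.001], [-0.0, -1.0, -0.0], [0.001, 0.0, -1.0]]
contact_force: [0.1, 0.3, 0.8]
width: 1.0
```

Call:
send_rows([
  [-0.52,-1,0,0,1],
  [-0.52,-1,0,0,1],
  [-0.52,-1,0,0,1],
  [-0.52,-1,0,0,1],
  [-0.52,-1,0,0,1],
  [-0.52,-1,0,0,1],
  [-0.52,-1,0,0,1],
  [-0.52,-1,0,0,1],
  [-0.52,-1,0,0,1],
  [-0.52,-1,0,0,1],
])

```text
t: 16.3
ee_pos: [0.4888, 0.223, 0.1317]
eef_rot: [[1.0, -0.0, 0.001], [-0.0, -1.0, 0.0], [0.001, -0.0, -1.0]]
contact_force: [-0.1, 0.0, 0.0]
width: 1.001
```

Run:
```python
from h import *
a=imaging.capture("scene");b=imaging.capture("top")
print(env.observe()["ee_pos"])
cv2.imwrite("pics/s3.png",a[...,::-1]);cv2.imwrite("pics/top3.png",b[...,::-1])
tiles(b,[(269,172)],"pics/n1.png"); tiles(a,[(265,215),(280,160)],"pics/n2.png")
cv2.imwrite("pics/v3.png",np.hstack([cv2.imread("pics/n1.png"),cv2.imread("pics/n2.png")]) if 0 else np.hstack([cv2.imread("pics/n1.png")]+[cv2.imread("pics/n2.png")]))
```

```text
[0.48781301 0.2245354  0.13152636]
```

View pics/v3.png

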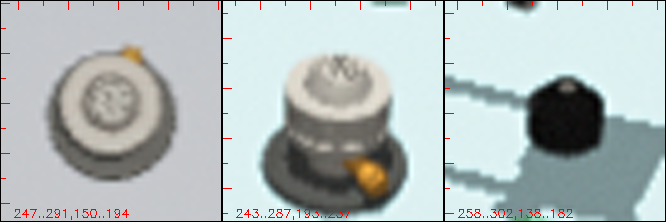

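The screen sits flat and home on the base head, centred at about (109,102) in the top tile. On to the neck.

Call:
send_rows([
  [-0.26,-0.79,0,0,1],
  [-0.26,-0.79,0.5,0,1],
  [0,0,1,0,1],
  [0,0,1,0,1],
  [0,0,1,0,1],
  [0,0,0.9,0,1],
  [0,0,0.5,0,1],
  [0,0,0.16,0,1],
  [0,0,0,0,-1],
  [0,0,0,0,-1],
])

```text
t: 17.4
ee_pos: [0.4772, 0.2617, 0.0053]
eef_rot: [[1.0, -0.0, 0.002], [-0.0, -1.0, 0.001], [0.002, -0.001, -1.0]]
contact_force: [0.4, -0.4, 0.0]
width: 0.692
```

Call:
send_rows([
  [0,0,0,0,-1],
  [0,0,0,0,-1],
  [0,0,0,0,-1],
  [0,0,0,0,-1],
  [0,0,-0.4,0,-1],
  [0,0,-0.8,0,-1],
  [0,0,-1,0,-1],
  [0,0,-1,0,-1],
  [0,0,-1,0,-1],
  [0,0,0,0,-1],
])

```text
t: 18.4
ee_pos: [0.4789, 0.2627, 0.1139]
eef_rot: [[1.0, 0.0, 0.008], [0.0, -1.0, 0.003], [0.008, -0.003, -1.0]]
contact_force: [0.8, 0.9, -0.6]
width: 0.592
```

Call:
send_rows([
  [0.477,0.973,0,0,-1],
  [0.477,0.973,0,0,-1],
  [0.477,0.973,0,0,-1],
  [0.477,0.973,0,0,-1],
  [0.477,0.973,0,0,-1],
  [0.477,0.973,0,0,-1],
  [0.477,0.973,0,0,-1],
  [0.477,0.973,0,0,-1],
  [0.477,0.973,0,0,-1],
  [0.477,0.973,0,0,-1],
])

```text
t: 19.4
ee_pos: [0.5949, 0.0173, 0.108]
eef_rot: [[1.0, -0.0, -0.001], [-0.0, -1.0, 0.0], [-0.001, -0.0, -1.0]]
contact_force: [-0.3, 0.8, -0.6]
width: 0.594
```

Call:
send_rows([
  [0.477,0.973,0,0,-1],
  [0.477,0.973,0,0,-1],
  [0,0,0,0,-1],
  [0,0,0.5,0,-1],
  [0,0,0.5,0,-1],
  [0,0,0.3,0,-1],
  [0,0,0.2,0,-1],
  [0,0,0,0,-1],
  [0,0,0,0,-1],
  [0,0,0,0,-1],
])

```text
t: 20.4
ee_pos: [0.6196, -0.0304, 0.0722]
eef_rot: [[1.0, 0.0, 0.001], [0.0, -1.0, -0.0], [0.001, 0.0, -1.0]]
contact_force: [-0.5, -0.3, 0.0]
width: 0.598
```

Call:
send_rows([
  [0,0,0.08,0,-1],
  [0,0,0.08,0,-1],
  [0,0,0.08,0,-1],
  [0,0,0.04,0,-1],
  [0,0,0,0,-1],
  [0,0,0,0,-1],
  [0,0,0,0,-1],
  [0,0,0,0,-1],
  [0,0,0,0,-1],
  [0,0,0,0,-1],
])

```text
t: 21.4
ee_pos: [0.6193, -0.0305, 0.0658]
eef_rot: [[1.0, -0.0, 0.0], [-0.0, -1.0, -0.0], [0.0, 0.0, -1.0]]
contact_force: [-4.3, 0.7, 7.8]
width: 0.597
```

Call:
send_rows([
  [-0.02,0,0.02,0,-1],
  [0,0,0,0,1],
  [0,0,0,0,1],
  [0,0,0,0,1],
  [0,0,0,0,1],
  [0,0,0,0,1],
  [0,0,-0.5,0,1],
  [0,0,-1,0,1],
  [0,0,-1,0,1],
  [0,0,-1,0,1],
])

```text
t: 22.4
ee_pos: [0.6188, -0.0305, 0.1534]
eef_rot: [[1.0, -0.0, 0.001], [-0.0, -1.0, -0.0], [0.001, 0.0, -1.0]]
contact_force: [-0.0, 0.7, -0.2]
width: 1.004
```

Call:
send_rows([
  [-0.66,0.9,0,0,1],
  [-0.66,0.9,0,0,1],
  [-0.66,0.9,0,0,1],
  [-0.66,0.9,0,0,1],
  [-0.66,0.9,0,0,1],
  [-0.66,0.9,0,0,1],
  [-0.66,0.9,0,0,1],
  [-0.66,0.9,0,0,1],
  [-0.66,0.9,0,0,1],
  [0,0.12,0,0,1],
])

```text
t: 23.4
ee_pos: [0.4689, -0.2381, 0.1526]
eef_rot: [[1.0, -0.003, 0.0], [-0.003, -1.0, -0.001], [0.0, 0.001, -1.0]]
contact_force: [-0.3, 0.4, 0.9]
width: 1.004
```

Run:
```python
from h import *
a=imaging.capture("scene");b=imaging.capture("top")
print(env.observe()["ee_pos"])
tiles(b,[(269,172)],"pics/n1.png"); tiles(a,[(265,210),(176,225)],"pics/n2.png")
cv2.imwrite("pics/v4.png",np.hstack([cv2.imread("pics/n1.png")]+[cv2.imread("pics/n2.png")]))
```

```text
[ 0.47033453 -0.23660801  0.1524896 ]
```

View pics/v4.png

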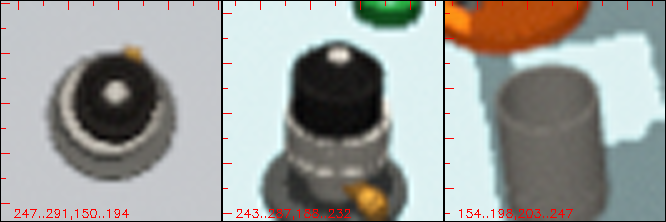

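Run:
```python
from h import *
print(tri((265.7,198.3),(269.5,167.7)),onz("top",(269.5,167.7),.1))
```

```text
(array([ 0.61769619, -0.03017956,  0.10127651]), np.float64(0.0018521432789871189)) [ 0.6186507  -0.02961923  0.1       ]
```

Call:
send_rows([
  [0,0,1,0,1],
  [0,0,1,0,1],
  [0,0,1,0,1],
  [0,0,1,0,1],
  [0,0,0.5,0,1],
  [0,0,0.2,0,1],
  [0,0,0,0,-1],
  [0,0,0,0,-1],
  [0,0,0,0,-1],
  [0,0,0,0,-1],
])

```text
t: 24.5
ee_pos: [0.4713, -0.2366, 0.0356]
eef_rot: [[1.0, -0.0, 0.003], [-0.0, -1.0, -0.002], [0.003, 0.002, -1.0]]
contact_force: [0.2, 0.7, 4.8]
width: 0.635
```

Call:
send_rows([
  [0,0,0,0,-1],
  [0,0,0,0,-1],
  [0,0,-0.4,0,-1],
  [0,0,-0.8,0,-1],
  [0,0,-1,0,-1],
  [0,0,-1,0,-1],
  [0,0,-1,0,-1],
  [0,0,-1,0,-1],
  [0.59,-0.82,0,0,-1],
  [0.59,-0.82,0,0,-1],
])

```text
t: 25.5
ee_pos: [0.5001, -0.1952, 0.1658]
eef_rot: [[1.0, -0.002, 0.002], [-0.002, -1.0, -0.001], [0.002, 0.001, -1.0]]
contact_force: [-0.3, -0.5, -1.5]
width: 0.634
```

Call:
send_rows([
  [0.59,-0.82,0,0,-1],
  [0.59,-0.82,0,0,-1],
  [0.59,-0.82,0,0,-1],
  [0.59,-0.82,0,0,-1],
  [0.59,-0.82,0,0,-1],
  [0.59,-0.82,0,0,-1],
  [0.59,-0.82,0,0,-1],
  [0.59,-0.82,0,0,-1],
  [0,0,0,0,-1],
  [0,0,0,0,-1],
])

```text
t: 26.5
ee_pos: [0.6171, -0.0306, 0.1638]
eef_rot: [[1.0, 0.001, -0.001], [0.001, -1.0, -0.0], [-0.001, 0.0, -1.0]]
contact_force: [0.0, 0.6, -1.5]
width: 0.631
```

Call:
send_rows([
  [0.04,0,0.4,0,-1],
  [0,0,0.4,0,-1],
  [0,0,0.3,0,-1],
  [0,0,0.2,0,-1],
  [0,0,0.1,0,-1],
  [0,0,0.08,0,-1],
  [0,0,0.06,0,-1],
  [0,0,0,0,-1],
  [0,0,0,0,-1],
  [0,0,0,0,-1],
])

```text
t: 27.5
ee_pos: [0.6188, -0.0309, 0.1259]
eef_rot: [[1.0, 0.0, 0.001], [0.0, -1.0, -0.0], [0.001, 0.0, -1.0]]
contact_force: [0.2, -0.1, -1.0]
width: 0.632
```

Call:
send_rows([
  [0,0,0.04,0,-1],
  [0,0,0.04,0,-1],
  [0,0,0.02,0,-1],
  [0,0,0.02,0,-1],
  [0,0,0,0,-1],
  [0,0,0,0,-1],
  [0,0,0,0,-1],
  [0,0,0,0,-1],
  [0,0,0,0,-1],
  [0,0,0,0,-1],
])

```text
t: 28.5
ee_pos: [0.6189, -0.0309, 0.1236]
eef_rot: [[1.0, -0.0, 0.001], [-0.0, -1.0, -0.0], [0.001, 0.0, -1.0]]
contact_force: [-2.3, 0.4, 5.1]
width: 0.634
```

Call:
send_rows([
  [0,0,0,0,1],
  [0,0,0,0,1],
  [0,0,0,0,1],
  [0,0,0,0,1],
  [0,0,-0.4,0,1],
  [0,0,-0.9,0,1],
  [0,0,-1,0,1],
  [0,0,-1,0,1],
  [0,0,-0.8,0,1],
  [0,0,0,0,1],
])

```text
t: 29.5
ee_pos: [0.6209, -0.0313, 0.2299]
eef_rot: [[1.0, -0.0, 0.007], [-0.0, -1.0, -0.001], [0.007, 0.001, -1.0]]
contact_force: [0.1, -0.2, 0.6]
width: 1.002
```

Call:
send_rows([
  [-0.9,0,0,0,1],
  [-0.9,0,0,0,1],
  [-0.9,0,0,0,1],
  [-0.9,0,0,0,1],
  [-0.9,0,0,0,1],
  [-0.9,0,0,0,1],
  [-0.9,0,0,0,1],
  [-0.87,0,0,0,1],
  [0,0,0,0,1],
  [0,0,0,0,1],
])

```text
t: 30.5
ee_pos: [0.4395, -0.0309, 0.2248]
eef_rot: [[1.0, -0.0, 0.001], [-0.0, -1.0, -0.0], [0.001, 0.0, -1.0]]
contact_force: [0.8, 0.3, 1.0]
width: 1.001
```

Run:
```python
from h import *
a=imaging.capture("scene");b=imaging.capture("top")
print(env.observe()["ee_pos"])
tiles(b,[(271,168)],"pics/n1.png"); tiles(a,[(265,195),(217,196)],"pics/n2.png")
cv2.imwrite("pics/v5.png",np.hstack([cv2.imread("pics/n1.png")]+[cv2.imread("pics/n2.png")]))
```

```text
[ 0.44002967 -0.03098128  0.22493408]
```

View pics/v5.png

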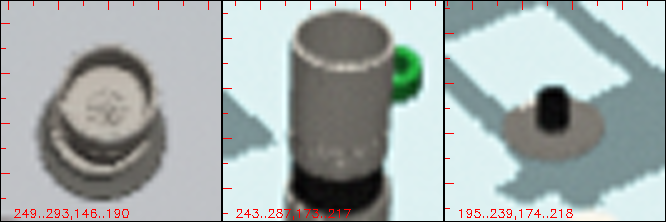

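Run:
```python
from h import *
print(tri((266.3,180.5),(269.9,164.5)),onz("top",(269.9,164.5),.163),onz("scene",(266.3,180.5),.163))
```

```text
(array([ 0.61638894, -0.03008075,  0.16017718]), np.float64(0.0013678809195137524)) [ 0.61639635 -0.02958728  0.163     ] [ 0.61816614 -0.03387346  0.163     ]
```

Call:
send_rows([
  [0,0,1,0,1],
  [0,0,1,0,1],
  [0,0,1,0,1],
  [0,0,1,0,1],
  [0,0,1,0,1],
  [0,0,1,0,1],
  [0,0,1,0,1],
  [0,0,0.8,0,1],
  [0,0,0.35,0,1],
  [0,0,0.1,0,1],
])

```text
t: 31.6
ee_pos: [0.4389, -0.0307, 0.0176]
eef_rot: [[1.0, 0.0, -0.002], [0.0, -1.0, 0.001], [-0.002, -0.001, -1.0]]
contact_force: [0.6, 0.5, -0.6]
width: 1.001
```

Call:
send_rows([
  [0,0,0,0,1],
  [0,0,0,0,-1],
  [0,0,0,0,-1],
  [0,0,0,0,-1],
  [0,0,0,0,-1],
  [0,0,0,0,-1],
  [0,0,0,0,-1],
  [0,0,0,0,-1],
  [0,0,0,0,-1],
  [0,0,0,0,-1],
])

```text
t: 32.6
ee_pos: [0.4397, -0.031, 0.0193]
eef_rot: [[1.0, -0.0, 0.0], [-0.0, -1.0, -0.0], [0.0, 0.0, -1.0]]
contact_force: [-1.4, 0.1, 5.8]
width: 0.217
```

Call:
send_rows([
  [0,0,-0.3,0,-1],
  [0,0,-0.7,0,-1],
  [0,0,-1,0,-1],
  [0,0,-1,0,-1],
  [0,0,-1,0,-1],
  [0,0,-1,0,-1],
  [0,0,-1,0,-1],
  [0,0,-1,0,-1],
  [0,0,-0.4,0,-1],
  [0,0,0,0,-1],
])

```text
t: 33.6
ee_pos: [0.4403, -0.0312, 0.2053]
eef_rot: [[1.0, -0.0, 0.003], [-0.0, -1.0, -0.001], [0.003, 0.001, -1.0]]
contact_force: [-0.6, 0.3, -1.2]
width: 0.218
```

Call:
send_rows([
  [0.8,0,0,0,-1],
  [0.8,0,0,0,-1],
  [0.8,0,0,0,-1],
  [0.8,0,0,0,-1],
  [0.8,0,0,0,-1],
  [0.8,0,0,0,-1],
  [0.8,0,0,0,-1],
  [0.8,0,0,0,-1],
  [0.7,0,0,0,-1],
  [0,0,0,0,-1],
])

```text
t: 34.6
ee_pos: [0.6172, -0.0309, 0.2012]
eef_rot: [[1.0, -0.0, -0.003], [-0.0, -1.0, 0.001], [-0.003, -0.001, -1.0]]
contact_force: [0.2, -0.4, -0.7]
width: 0.215
```

Run:
```python
from h import *
a=imaging.capture("scene");b=imaging.capture("top")
print(env.observe()["ee_pos"])
tiles(a,[(267,178)],"pics/n1.png",h=26,s=8); tiles(b,[(269,165)],"pics/n2.png",h=20,s=8)
x=cv2.imread("pics/n1.png");y=cv2.imread("pics/n2.png");y=cv2.copyMakeBorder(y,0,x.shape[0]-y.shape[0],0,0,0)
cv2.imwrite("pics/v6.png",np.hstack([x,y]))
```

```text
[ 0.61562156 -0.03075681  0.20163239]
```

View pics/v6.png

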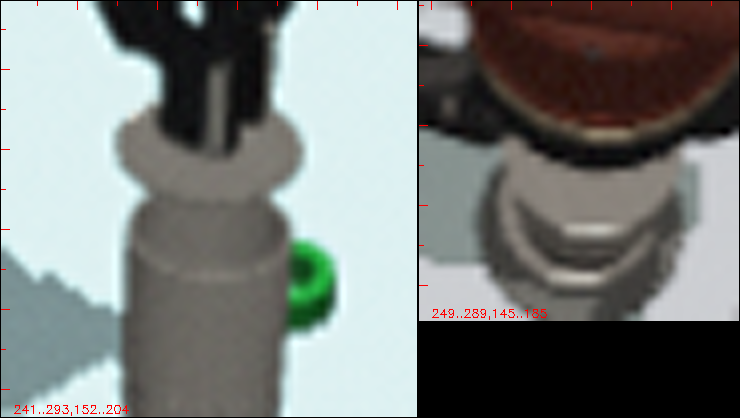

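Run:
```python
from h import *
print(onz("scene",(266.6,170.1),.1955),onz("scene",(266.4,180.4),.163), env.observe()["ee_pos"])
```

```text
[ 0.61716707 -0.03340707  0.1955    ] [ 0.61810442 -0.03334048  0.163     ] [ 0.61562156 -0.03075681  0.20163239]
```

Call:
send_rows([
  [0.04,0,0.3,0,-1],
  [0,0,0.2,0,-1],
  [0,0,0.15,0,-1],
  [0,0,0.1,0,-1],
  [0,0,0.08,0,-1],
  [0,0,0.06,0,-1],
  [0,0,0.06,0,-1],
  [0,0,0,0,-1],
  [0,0,0,0,-1],
  [0,0,0,0,-1],
])

```text
t: 35.7
ee_pos: [0.618, -0.031, 0.1802]
eef_rot: [[1.0, -0.0, 0.0], [-0.0, -1.0, -0.0], [0.0, 0.0, -1.0]]
contact_force: [0.4, -0.2, -1.0]
width: 0.217
```

Call:
send_rows([
  [0,0,0.06,0,-1],
  [0,0,0.06,0,-1],
  [0,0,0.06,0,-1],
  [0,0,0.06,0,-1],
  [0,0,0.04,0,-1],
  [0,0,0,0,-1],
  [0,0,0,0,-1],
  [0,0,0,0,-1],
  [0,0,0,0,-1],
  [0,0,0,0,-1],
])

```text
t: 36.7
ee_pos: [0.6179, -0.0309, 0.1731]
eef_rot: [[1.0, -0.0, 0.0], [-0.0, -1.0, -0.0], [0.0, 0.0, -1.0]]
contact_force: [-0.2, 1.1, -2.2]
width: 0.215
```

Call:
send_rows([
  [0,0,0.02,0,-1],
  [0,0,0.02,0,-1],
  [0,0,0.01,0,-1],
  [0,0,0,0,-1],
  [0,0,0,0,-1],
  [0,0,0,0,-1],
  [0,0,0,0,-1],
  [0,0,0,0,-1],
  [0,0,0,0,-1],
  [0,0,0,0,-1],
])

```text
t: 37.7
ee_pos: [0.6182, -0.031, 0.1724]
eef_rot: [[1.0, -0.0, 0.001], [-0.0, -1.0, -0.0], [0.001, 0.0, -1.0]]
contact_force: [-0.8, 1.0, 4.7]
width: 0.214
```

Call:
send_rows([
  [0,0,0,0,1],
  [0,0,0,0,1],
  [0,0,0,0,1],
  [0,0,0,0,1],
  [0,0,0,0,1],
  [0,0,0,0,1],
  [0,0,-0.4,0,1],
  [0,0,-0.9,0,1],
  [0,0,-1,0,1],
  [0,0,-1,0,1],
])

```text
t: 38.7
ee_pos: [0.6179, -0.0309, 0.256]
eef_rot: [[1.0, -0.0, 0.0], [-0.0, -1.0, -0.0], [0.0, 0.0, -1.0]]
contact_force: [0.1, 0.4, -0.0]
width: 1.0
```

Call:
send_rows([
  [-1,0,0,0,1],
  [-1,0,0,0,1],
  [-1,0,0,0,1],
  [-1,0,0,0,1],
  [-1,0,0,0,1],
  [-1,0,0,0,1],
  [-1,0,0,0,1],
  [0,0,0,0,1],
  [0,0,0,0,1],
  [0,0,0,0,1],
])

```text
t: 39.7
ee_pos: [0.4437, -0.031, 0.255]
eef_rot: [[1.0, -0.0, 0.001], [-0.0, -1.0, -0.0], [0.001, 0.0, -1.0]]
contact_force: [0.3, -0.6, -0.3]
width: 0.996
```

Run:
```python
from h import *
a=imaging.capture("scene");b=imaging.capture("top")
print(env.observe()["ee_pos"])
s=cv2.resize(a[150:300,180:330,::-1],None,fx=3,fy=3,interpolation=2);t=cv2.resize(b[125:215,230:345,::-1],None,fx=3,fy=3,interpolation=2)
t=cv2.copyMakeBorder(t,0,s.shape[0]-t.shape[0],0,0,0);cv2.imwrite("pics/v7.png",np.hstack([s,t]))
```

```text
[ 0.44360454 -0.03100337  0.25455438]
```

View pics/v7.png

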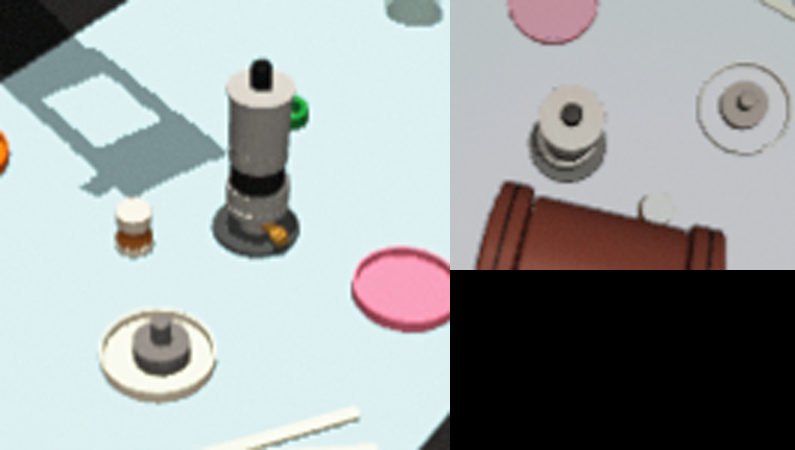

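Run:
```python
from h import *
print(tri((267,171.8),(270.3,162.3)))
print(env.observe()["qvel"].round(3)); print(env.close_job())
```

```text
(array([ 0.61725692, -0.03050578,  0.1886979 ]), np.float64(0.0009209266676549984))
[ 0.001  0.003  0.003  0.001  0.    -0.   ]
the job is handed in; nothing more can be done
None
```

The filter holder is built on the base in the order asked, and I handed the job in at about 40 s of the 141 s allowed. The grey dust cap stands upright in the white dish. The screen, neck, funnel and lid were then each lowered until the wrist force showed light contact (no more than 8 N in any reading) and released.

- **Last pictures:** both cameras show a straight stack, with the lid's plate on the funnel rim and the cap upright in the dish. The jar was where it started. The tape and bottle were only partly in frame, and I never reached down near either.
- **Heights from two views:** these agree with the stated sizes within the 2–3 mm measuring error. The neck tip came out at 101 mm (expected 100), the funnel rim at 160 mm (expected 163) and the lid's knob top at 189 mm (expected 191).
- **Disagreements:** the two cameras differed by 1–3 mm on positions throughout. I shifted the lid 1 mm before putting it in. No check failed.
- **Robot at hand-in:** the gripper was open, clear of everything and still.

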